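Seat the keyed chuck collar of a line winder

ROBOT

A 6-joint arm with a two-finger parallel gripper is mounted at the origin on the work surface. World frame = base frame: x ahead of the robot, y to its left, z up, the work surface at z = 0. Lengths are in mm, angles in degrees, forces in N, time in s.
With the tool pointing down it reaches from about 300 to 850 mm from the base axis. Payload 4.2 kg.
Tool frame: the origin (TCP) lies midway between the tips of the shut fingers; the grasp point (between the pads) lies 19 mm behind it (pinch_z is the distance from the TCP to the grasp point, in mm); z points along the fingers, y is the line along which they close (so a half turn about z gives the same grasp; the last joint's range is limited). The gripper opens to 91 mm and grips with 3 to 60 N. Pads are 32 mm wide; open, the fingers measure 118 mm over their backs; the gripper's body (76 mm by 178 mm) begins 60 mm behind the grasp point.
Start: joints at [73.396, 18.312, 89.639, -0, 72.044, -1.146], TCP at [153.261, 554.215, 213.976] pointing down, gripper open.
Joint ranges: [-177.97, 177.97], [-48.28, 115.42], [12.27, 149.76], [-77.06, 257.06], [2.81, 150.46], [-146.56, 146.56]. Speed limits (degrees/s): [147.25, 147.25, 180, 180, 180, 180].

INTERFACE

Orientations are given as [roll, pitch, yaw] about the fixed x, y, z axes, in that order (R = Rz(yaw) Ry(pitch) Rx(roll)).
In Python, from workcell import * gives the robot as it stands.
- The arm moves only by the tool step_arm, never from a script. Its argument "steps" is a list of rows, each a list of 7 numbers: the turn, a rotation vector about the tool's x, y, z in degrees, then the shift along the tool's x, y, z in mm, then the opening, from 0 (shut) to 1 (fully open). In form: [[rx, ry, rz, x, y, z, hand], ...]. A call has exactly 8 rows; each row shifts and turns the commanded pose from where the row before left it, along the tool's axes as they then stand; what a row does not reach is not made up. A row lasts 1/8 s, in which the tool goes at most 62.5 mm and 10.7 degrees, less where a joint would pass 70% of its speed; a pose out of reach is approached as far as the arm can. A call is refused whole if a number of a shift passes 62.5 or a number of a turn 10.7, either way. A call with a gripper value outside its range is refused whole. The fingers move at their own pace and stop on an object; "force" is the grip in N (left out, the last holds). Time passes only in rows, so rows that do not move let the fingers close, or fill a call up. It gives the time, the measured TCP pose, the force, the opening and the grip force at its end, in the units of the state.
- state(): the state, without advancing time (a new reading comes with each control period).
- grab_frame(name): name is "scene" or "side" or "wrist"; returns a dict with "image" (480x640x3 uint8, blue, green, red), "fovy" (degrees; the focal length in pixels is half the picture's height over the tangent of half this angle, whatever the lens; pixels are square), "cx", "cy" (the principal point, pixels), "dist" ([k1, k2, p1, p2, k3] as OpenCV has them; the pictures are not rectified), "origin" and "rotation" of the camera in the world; the wrist camera has in their place "tool_from_camera" (4x4, takes a point from camera to tool coordinates, whose origin is the TCP and whose axes are the flange's). Camera axes: x right, y down, z forward; pixel columns grow to the right and rows downward; lengths in mm; the calibration is good to about 2 mm. A picture is of the moment at which its call begins: read the wrist's pose just before it. There is no depth.
- job_done(): hands the job in; it is judged then, once.
The state is a dict: "time_s": time; "qpos": joint angles; "qvel": joint speeds; "effort": joint torques, N m; "ee_pos": TCP position; "ee_rot": TCP orientation; "force": force on the tool from outside, world axes, zero at the start; "torque": the same for the moment, N m; "gripper_width": finger opening in mm; "gripper_force": force on a finger pad.
Only numpy, scipy, OpenCV 4.12 (cv2) and the standard library are available. Lean on these libraries where they do the work, as an engineer would, in place of code of your own. Each camera call takes 0.05 s, during which the arm holds its last target. There are 200 camera calls.

TASK

On the fishing-line winder, first pull the red stop knob all the way out, so that its brass fork no longer props up the chuck collar. Then turn the knurled collar until its hidden keyways drop over the pins, push it fully home on its seat, and finish while still holding it pushed home with the gripper (a spring lifts it if you let go). Leave the knob out and do not disturb the tape roll, line spool and screwdriver lying around.

Things in the scene. Friction and masses are not known exactly. Their poses are not given: they have to be found in the camera images.
- winder: Fixed line winder: dark deck 147 x 285 mm, top 30 mm above the bench, black motor box 75 mm high on its +y end (y 124 to 207 mm). Origin on the bench under the vertical chuck axis; x points from red knob to chuck, z up. Deck edges at x -72 and +75, y -75 and +210 mm.
- seat (a point): Centre of the seat, the flat top of the aluminium housing (76 mm across) on the chuck axis, 46 mm above the bench; axes as the winder's. A steel spindle 18 mm across rises 58 mm above it through the collar and bears three hidden cross pins (5 mm thick, reaching 19 mm from the axis, 120 degrees apart, angle unknown).
- collar: Dark knurled collar, aluminium rim, loose on the spindle: 54 mm across, 44 mm high, foot flange 66 mm across, 5 mm thick. Origin: centre of its underside, z up; 0.1 to 0.2 kg. Starts 10 mm above the seat on a spring sleeve (4 N there, 9 N when home); springs up if let go. Grip the knurl across its diameter from above, fingertips above the flange; regripping is fine. Home = origin at seat.
- collar_top (a point): Centre of the collar's top face, 44 mm above its origin. Pins stop the collar about 1 mm below its start height until its three 9 mm wide hidden keyways (120 degrees apart, angle unknown) lie over them, within about 5 degrees: after 15 to 90 degrees of clockwise turn (seen from above) from the start, and every 120 degrees. Then it goes down 10 mm to the seat.
- slide_knob (a point): Centre of the red knob of the stop slide: a cylinder 26 mm across and 26 mm long, lying along the winder's x, 50.5 mm above the bench, 92 mm in front (-x) of the chuck axis when the slide is in. Axes as the winder's. Pinch it across y from above and pull to the winder's -x.
- stop_slide (a joint): Travel of the stop slide in m: 0 = in (its brass fork is under the collar's flange, so the collar cannot go down), 0.035 = pulled fully out against its stop (needs more than about 0.027 to be clear). Stiff, about 2.5 N; stays where it is left.
- tape_roll: Bystander: red tape roll lying flat, 90 mm across, 24 mm high; origin under its centre.
- line_spool: Bystander: small spool of blue line standing on end, 64 mm across, 50 mm high; origin under its centre.
- screwdriver: Bystander: yellow-handled screwdriver lying on the bench, 160 mm long; x along its shaft.

How it is judged:
By the outcome, as a careful person would: the job done as asked, in the order asked, and still so for the second after the job is handed in, while the arm keeps its last pose, push and grip.
It also fails if it takes over 51 s, if anything falls off the work surface, if the arm or the gripper's body presses on something with over 40 N, if the wrist force passes 120 N, or if a joint passes its speed limit or range.

## Working session

There is one attempt and no reset: what is moved stays moved. The work goes in short steps, Python scripts to look and compute and a tool call to move; the robot and the scene stay as the last step left them, time stands still between calls to the robot, and variables do not carry over. Pictures are saved under pics/ and viewed, at most 10 in all, crops included, and the job is handed in when it is done.

Besides the shell and the picture viewer there is one more tool, called after "Emit:" in YAML: its name, and indented under it one key for each argument. step_arm: Moves the arm, as the interface text tells. Its arguments: {"type":"object","properties":{"steps":{"type":"array","items":{"type":"array","items":{"type":"number"}}},"force":{"type":"number"}},"required":["steps"]}

```bash
mkdir -p pics
python3 - <<'E'
from workcell import *
import cv2,json,numpy as np
s=state();print(s)
for n in("scene","side","wrist"):
    f=grab_frame(n);cv2.imwrite(f"pics/{n}0.png",f["image"])
    print(n,{k:(np.round(v,4).tolist() if not isinstance(v,(int,float)) else v) for k,v in f.items() if k!="image"})
E
```

```text
{'time_s': 0.0, 'qpos': array([ 7.33956761e+01,  1.83518531e+01,  8.97070902e+01, -1.58850647e-03,
        7.20430146e+01, -1.14533792e+00]), 'qvel': array([ 0.05929174,  0.04580191,  0.03361694,  0.0048218 , -0.05654716,
       -0.06059685]), 'effort': array([-3.00950465e-03, -4.12463737e+01, -2.31971580e+01,  7.25627365e-02,
        4.58649639e-02, -1.45558815e-04]), 'ee_pos': array([153.12260493, 553.71050431, 213.11351723]), 'ee_rot': array([-1.79898032e+02, -5.28041118e-04,  1.64541505e+02]), 'force': array([0.98243625, 0.40414197, 0.50301319]), 'torque': array([ 0.00997762,  0.0380593 , -0.0102054 ]), 'gripper_force': 0.0, 'gripper_width': 91.36293847910125}
scene {'fovy': 54.294576176688544, 'cx': 320.1387334550759, 'cy': 245.93438068881176, 'dist': [-0.0146, 0.0, 0.0, 0.0, 0.0], 'origin': [962.713, -407.6206, 576.3248], 'rotation': [-135.2749, 0.4733, 37.5698]}
side {'fovy': 52.73389662577256, 'cx': 318.52290726397484, 'cy': 236.46127286761205, 'dist': [-0.11, 0.0, 0.0, 0.0, 0.0], 'origin': [356.9196, 524.9622, 670.9209], 'rotation': [-132.6849, 0.5579, -152.2811]}
wrist {'fovy': 70.50982031535494, 'cx': 323.1125364076719, 'cy': 238.85410843790504, 'dist': [-0.0203, 0.0, 0.0, 0.0, 0.0], 'tool_from_camera': [[-0.001, -0.9688, -0.2477, 69.5839], [1.0, -0.0009, -0.0004, 0.5627], [0.0002, -0.2477, 0.9688, -171.1185], [0.0, 0.0, 0.0, 1.0]]}
```

View pics/scene0.png

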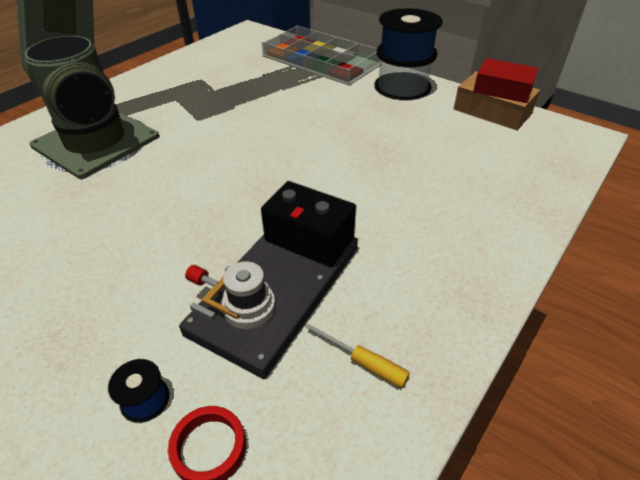

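View pics/side0.png

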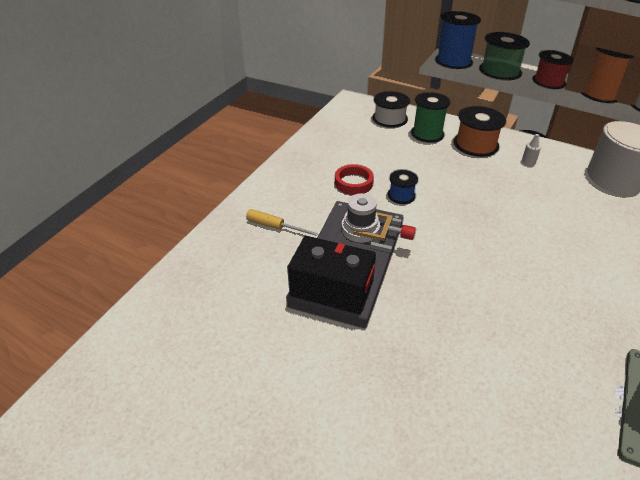

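View pics/wrist0.png

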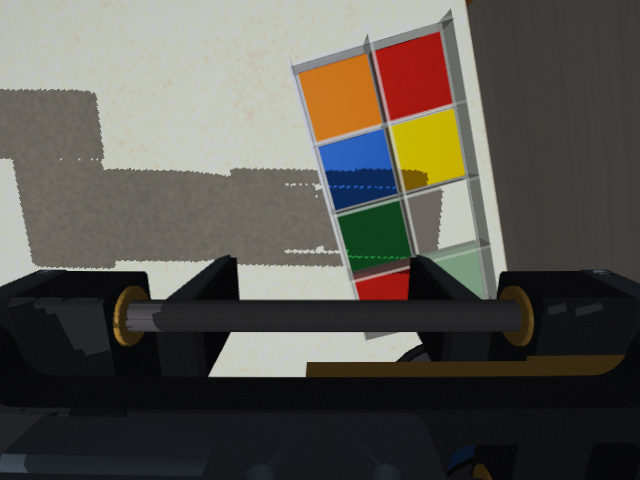

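The scene view shows the chuck top at about (243,274), the red knob at (196,273), and the motor box at the far end. The side view has the chuck top at (362,201) and the knob at (408,232). The wrist view only sees the parts tray.

```bash
cat > h.py <<'E'
from workcell import *
import cv2,numpy as np
from scipy.spatial.transform import Rotation as R
from scipy.optimize import least_squares
def cam(f,s=None):
    fl=240/np.tan(np.radians(f["fovy"]/2));K=np.array([[fl,0,f["cx"]],[0,fl,f["cy"]],[0,0,1]])
    if "origin" in f: Rc=R.from_euler("xyz",f["rotation"],degrees=True).as_matrix();o=np.array(f["origin"])
    else:
        Rt=R.from_euler("xyz",s["ee_rot"],degrees=True).as_matrix();T=np.array(f["tool_from_camera"])
        Rc=Rt@T[:3,:3];o=Rt@T[:3,3]+s["ee_pos"]
    return K,np.array(f["dist"]),Rc,o
def proj(c,P):
    K,d,Rc,o=c;P=np.atleast_2d(P).astype(float)
    return cv2.projectPoints(P,cv2.Rodrigues(Rc.T)[0],-Rc.T@o,K,d)[0].reshape(-1,2)
def W(p,P):
    c,s=np.cos(p[2]),np.sin(p[2]);P=np.atleast_2d(P).astype(float)
    return P@np.array([[c,s,0],[-s,c,0],[0,0,1]])+[p[0],p[1],0]
E
python3 - <<'E'
from h import *
fs={n:grab_frame(n) for n in("scene","side")};C={n:cam(f) for n,f in fs.items()}
def red(n,x0,x1,y0,y1):
    im=fs[n]["image"][y0:y1,x0:x1].astype(int);m=((im[...,2]>90)&(im[...,1]<60)&(im[...,0]<60)).astype(np.uint8)
    k,l,st,ce=cv2.connectedComponentsWithStats(m);i=1+np.argmax(st[1:,4]);print(n,st[i]);return ce[i]+[x0,y0]
kn={"scene":red("scene",175,215,255,295),"side":red("side",395,420,220,245)};print(kn)
obs=[("scene",[0,0,104],[243,274.5]),("side",[0,0,104],[362,201]),("scene",[-92,0,50.5],kn["scene"]),("side",[-92,0,50.5],kn["side"]),
("scene",[75,-75,30],[265,364]),("scene",[-72,-75,30],[181,326])]
def r(p): return np.concatenate([proj(C[n],W(p,P))[0]-u for n,P,u in obs])
best=min((least_squares(r,[500,0,a],x_scale=[100,100,1],loss="soft_l1") for a in np.arange(0,6.3,.8)),key=lambda q:q.cost)
p=best.x;print(p[:2],np.degrees(p[2]),best.fun.round(1))
L=[]
for z,t in((30,0),):L+=[[-72,-75,30],[75,-75,30],[75,210,30],[-72,210,30],[-72,-75,30]]
ims=[]
for n in fs:
    im=fs[n]["image"].copy();im=cv2.resize(im,None,fx=3,fy=3,interpolation=2)
    q=lambda P:np.int32(proj(C[n],W(p,P))*3+1)
    cv2.polylines(im,[q(L)],0,(0,255,0),1)
    for z in(75,105):cv2.polylines(im,[q([[-20,124,z],[20,124,z],[20,207,z],[-20,207,z]])],1,(255,255,0),1)
    a=np.linspace(0,6.28,40);ci=lambda rr,z:np.c_[rr*np.cos(a),rr*np.sin(a),z+0*a]
    for rr,z in((27,100),(38,46),(33,56),(9,104)):cv2.polylines(im,[q(ci(rr,z))],1,(255,0,255),1)
    u=q([0,60,50])[0];x,y=max(u[0]-300,0),max(u[1]-300,0);ims.append(cv2.resize(im[y:y+600,x:x+560],(400,429)))
cv2.imwrite("pics/ov.png",np.hstack(ims))
E
```

```text
scene [ 11  11  20  18 210]
side [  6   5  14  13 131]
{'scene': array([193.97142857, 273.38571429]), 'side': array([407.44274809, 231.13740458])}
[ 620.27844296 -140.68626899] 11.159556715199898 [-0.4 -3.2  0.2  0.1  1.3  1.6  0.2  0.2  1.6  2.  -3.8 -0.9]
```

View pics/ov.png

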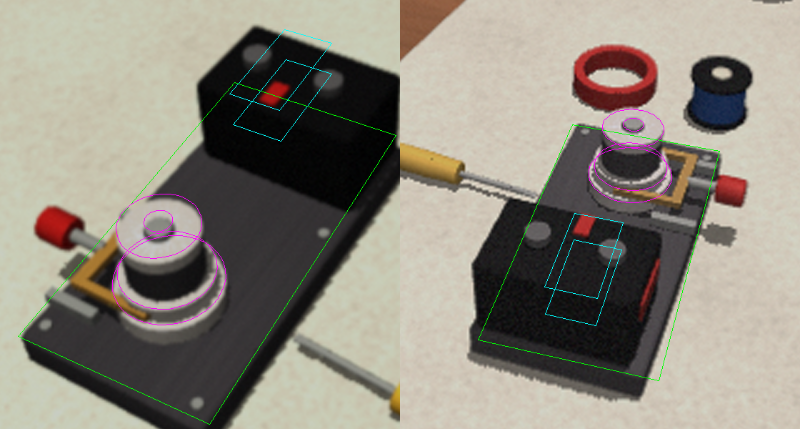

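The overlay fits within a few mm, but the yaw is off by a few degrees. I'll move above the winder and refine with the wrist camera.

```bash
cat >> h.py <<'E'
def rows(pos,yaw,n,s=None,p0=None,yaw0=None):
    "rows for n equal steps to world pos,yaw (tool down)"
    s=s or state()
    if p0 is None:p0=s["ee_pos"]
    if yaw0 is None:yaw0=s["ee_rot"][2]
    d=(np.array(pos)-p0)/n;dy=(yaw-yaw0)/n;out=[]
    for i in range(n):
        Rt=R.from_euler("xyz",[180,0,yaw0+i*dy],degrees=True).as_matrix();v=Rt.T@d
        out.append([0,0,round(-dy,1),*v.round(1).tolist()])
    return out
E
python3 -c "
from h import *
for r in rows([512,-162,250],11,16):print(r)"
```

```text
[0, 0, np.float64(9.6), -33.5, -37.2, -2.3]
[0, 0, np.float64(9.6), -39.3, -31.0, -2.3]
[0, 0, np.float64(9.6), -43.9, -24.1, -2.3]
[0, 0, np.float64(9.6), -47.3, -16.4, -2.3]
[0, 0, np.float64(9.6), -49.4, -8.3, -2.3]
[0, 0, np.float64(9.6), -50.1, 0.0, -2.3]
[0, 0, np.float64(9.6), -49.3, 8.4, -2.3]
[0, 0, np.float64(9.6), -47.3, 16.5, -2.3]
[0, 0, np.float64(9.6), -43.8, 24.1, -2.3]
[0, 0, np.float64(9.6), -39.2, 31.1, -2.3]
[0, 0, np.float64(9.6), -33.5, 37.2, -2.3]
[0, 0, np.float64(9.6), -26.8, 42.3, -2.3]
[0, 0, np.float64(9.6), -19.4, 46.2, -2.3]
[0, 0, np.float64(9.6), -11.4, 48.7, -2.3]
[0, 0, np.float64(9.6), -3.1, 50.0, -2.3]
[0, 0, np.float64(9.6), 5.2, 49.8, -2.3]
```

Emit:
step_arm:
  steps:
    - [0,0,9.6,-33.5,-37,-2.3,1]
    - [0,0,9.6,-39,-31,-2.3,1]
    - [0,0,9.6,-44,-24,-2.3,1]
    - [0,0,9.6,-47,-16.5,-2.3,1]
    - [0,0,9.6,-49.5,-8.5,-2.3,1]
    - [0,0,9.6,-50,0,-2.3,1]
    - [0,0,9.6,-49.5,8.5,-2.3,1]
    - [0,0,9.6,-47,16.5,-2.3,1]

```text
time_s: 1.25
ee_pos: [332.6, 195.1, 232.6]
ee_rot: [180.0, -0.0, 87.4]
force: [0.6, 1.7, -0.2]
gripper_width: 91.0
gripper_force: 0.0
```

Emit:
step_arm:
  steps:
    - [0,0,9.6,-44,24,-2.3,1]
    - [0,0,9.6,-39,31,-2.3,1]
    - [0,0,9.6,-33.5,37,-2.3,1]
    - [0,0,9.6,-27,42,-2.3,1]
    - [0,0,9.6,-19.5,46,-2.3,1]
    - [0,0,9.6,-11.5,48.5,-2.3,1]
    - [0,0,9.6,-3,50,-2.3,1]
    - [0,0,9.6,5,50,-2.3,1]

```text
time_s: 2.25
ee_pos: [510.6, -163.2, 250.7]
ee_rot: [-180.0, -0.0, 10.6]
force: [0.5, 0.4, -0.1]
gripper_width: 91.2
gripper_force: 0.0
```

Emit:
step_arm:
  steps:
    - [0,0,0,0,0,0,1]
    - [0,0,0,0,0,0,1]
    - [0,0,0,0,0,0,1]
    - [0,0,0,0,0,0,1]
    - [0,0,0,0,0,0,1]
    - [0,0,0,0,0,0,1]
    - [0,0,0,0,0,0,1]
    - [0,0,0,0,0,0,1]

```text
time_s: 3.25
ee_pos: [510.1, -161.6, 250.7]
ee_rot: [-180.0, 0.0, 10.9]
force: [-0.5, 0.1, 0.3]
gripper_width: 91.1
gripper_force: 0.0
```

Run:
```python
from h import *
s=state();f=grab_frame("wrist");print(s["ee_pos"],s["ee_rot"],s["qpos"],s["force"]);cv2.imwrite("pics/w1.png",f["image"])
import pickle;pickle.dump((s,f),open("w1.pkl","wb"))
```

```text
[ 510.07546514 -161.62736547  250.68670533] [-1.79992029e+02  1.57370617e-04  1.09428481e+01] [-1.88176385e+01  1.34632505e+01  9.11351794e+01  7.06998877e-03
  7.54056635e+01  6.02377317e+01] [-0.46980947  0.09720878  0.25562289]
```

View pics/w1.png

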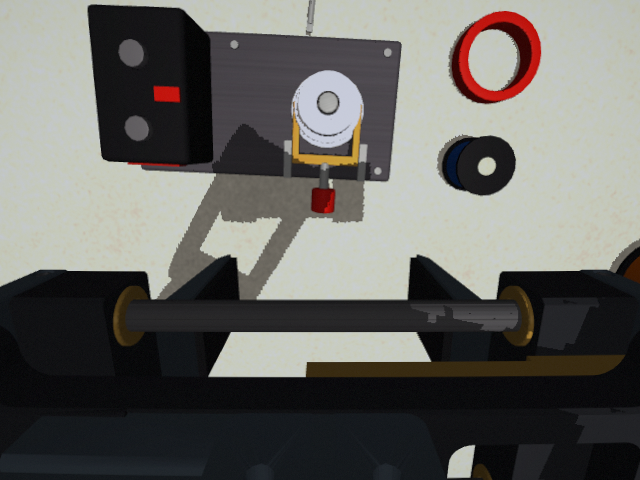

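The wrist view shows the spindle top at (327.5,102.5), deck corners at (401,42) and (388,181), and the knob at (323,200). I'll fit again with these points.

Run:
```python
from h import *
import pickle
s,f=pickle.load(open("w1.pkl","rb"));c=cam(f,s)
im=f["image"].astype(int)
m=((im[...,2]>60)&(im[...,1]<50)&(im[...,0]<50)).astype(np.uint8)[180:220,300:345]
k,l,st,ce=cv2.connectedComponentsWithStats(m);i=1+np.argmax(st[1:,4]);print(st[i],ce[i]+[300,180])
obs=[([0,0,104],[327.5,102.5]),([75,-75,30],[401,42]),([-72,-75,30],[388,181]),([75,115,30],None)]
obs=obs[:3]
r=lambda p:np.concatenate([proj(c,W(p,P))[0]-u for P,u in obs])
b=least_squares(r,[620,-141,.2],x_scale=[100,100,1]);p=b.x
print(p[:2],np.degrees(p[2]),b.fun.round(1))
for P in([-79,0,50.5],[-105,0,50.5],[-92,0,63.5],[75,115,30],[-72,210,30],[-72,210,0],[-72,207,75],[75,124,105],[-72,124,105]):print(P,proj(c,W(p,P))[0].round(1))
K,d,Rc,o=c
for n in("scene","side"):
    g=cam(grab_frame(n));print(n,proj(g,W(p,[[0,0,104],[-92,0,50.5],[75,-75,30],[-72,-75,30]])).round(1).tolist())
```

```text
[ 11   8  24  25 547] [322.56855576 200.023766  ]
[ 620.48321493 -143.09493035] 7.956198543050148 [-0.7  0.2  0.7 -1.4  0.2  1.4]
[-79, 0, 50.5] [322.4 186.9]
[-105, 0, 50.5] [321.2 210.5]
[-92, 0, 63.5] [321.7 200.4]
[75, 115, 30] [219.3  30.5]
[-72, 210, 30] [138.7 169.8]
[-72, 210, 0] [151.5 168.5]
[-72, 207, 75] [118.4 172.2]
[75, 124, 105] [181.6  -1.2]
[-72, 124, 105] [188.7 178.4]
scene [[241.5, 272.5], [196.4, 273.7], [261.0, 368.6], [175.6, 323.1]]
side [[362.6, 200.3], [407.5, 232.2], [336.6, 199.7], [404.5, 214.3]]
```

Emit:
step_arm:
  steps:
    - [0,0,3,15,-2.3,36,0.65]
    - [0,0,0,0,0,40,0.65]
    - [0,0,0,0,0,40,0.65]
    - [0,0,0,0,0,40,0.65]
    - [0,0,0,0,0,30,0.65]
    - [0,0,0,0,0,20,0.65]
    - [0,0,0,0,0,9,0.65]
    - [0,0,0,0,0,0,0.65]

```text
time_s: 4.4
ee_pos: [524.3, -156.5, 35.5]
ee_rot: [-180.0, 0.0, 7.9]
force: [0.1, 0.0, -0.1]
gripper_width: 59.3
gripper_force: 0.0
```

Emit:
step_arm:
  steps:
    - [0,0,0,0,0,0,0.65]
    - [0,0,0,0,0,0,0.4]
    - [0,0,0,0,0,0,0.3]
    - [0,0,0,0,0,0,0.25]
    - [0,0,0,0,0,0,0.2]
    - [0,0,0,0,0,0,0.1]
    - [0,0,0,0,0,0,0.1]
    - [0,0,0,0,0,0,0.1]
  force: 25

```text
time_s: 5.4
ee_pos: [524.7, -158.0, 35.9]
ee_rot: [179.9, -0.0, 8.0]
force: [-1.0, -5.4, -0.3]
gripper_width: 25.5
gripper_force: 25.0
```

Emit:
step_arm:
  steps:
    - [0,0,0,0,1.5,0,0.1]
    - [0,0,0,-6,0,0,0.1]
    - [0,0,0,-6,0,0,0.1]
    - [0,0,0,-6,0,0,0.1]
    - [0,0,0,-6,0,0,0.1]
    - [0,0,0,-6,0,0,0.1]
    - [0,0,0,-6,0,0,0.1]
    - [0,0,0,-2,0,0,0.1]

```text
time_s: 6.4
ee_pos: [491.4, -162.9, 36.0]
ee_rot: [179.9, -0.6, 7.8]
force: [16.5, 6.7, -10.8]
gripper_width: 25.3
gripper_force: 25.0
```

Emit:
step_arm:
  steps:
    - [0,0,0,0,0,0,0.1]
    - [0,0,0,0,0,0,0.1]
    - [0,0,0,0,0,0,0.1]
    - [0,0,0,0,0,0,0.1]
    - [0,0,0,0,0,0,0.1]
    - [0,0,0,0,0,0,0.1]
    - [0,0,0,0,0,0,0.1]
    - [0,0,0,0,0,0,0.1]

```text
time_s: 7.4
ee_pos: [491.4, -162.9, 35.9]
ee_rot: [179.9, -0.5, 7.9]
force: [13.4, 4.6, -6.8]
gripper_width: 25.5
gripper_force: 25.0
```

Emit:
step_arm:
  steps:
    - [0,0,0,2,0,0,0.1]
    - [0,0,0,0,0,0,0.6]
    - [0,0,0,0,0,0,0.6]
    - [0,0,0,0,0,-20,0.6]
    - [0,0,0,0,0,-50,1]
    - [0,0,0,5,0,-50,1]
    - [0,0,0,7,0,-50,1]
    - [0,0,0,7,0,-30,1]

```text
time_s: 8.4
ee_pos: [507.4, -160.5, 238.2]
ee_rot: [180.0, -0.1, 7.9]
force: [0.5, -0.5, -0.0]
gripper_width: 90.2
gripper_force: 0.0
```

Emit:
step_arm:
  steps:
    - [0,0,0,0,0,0,1]
    - [0,0,0,0,0,0,1]
    - [0,0,0,0,0,0,1]
    - [0,0,0,0,0,0,1]
    - [0,0,0,0,0,0,1]
    - [0,0,0,0,0,0,1]
    - [0,0,0,0,0,0,1]
    - [0,0,0,0,0,0,1]

```text
time_s: 9.4
ee_pos: [507.7, -160.4, 235.7]
ee_rot: [-180.0, -0.0, 7.9]
force: [0.1, 0.0, 0.2]
gripper_width: 91.3
gripper_force: 0.0
```

Run:
```python
from h import *
s=state();f=grab_frame("wrist");print(s["ee_pos"],s["ee_rot"],s["qpos"],s["force"]);cv2.imwrite("pics/w2.png",f["image"])
import pickle;pickle.dump((s,f),open("w2.pkl","wb"))
c=cam(f,s);p=[620.48,-143.09,np.radians(7.96)]
print(proj(c,W(p,[[0,0,104],[-92,0,63.5],[-127,0,63.5],[75,-75,30],[-72,-75,30]])).round(1).tolist())
```

```text
[ 507.74878426 -160.36655402  235.7447844 ] [-1.79997156e+02 -5.72900827e-03  7.94458710e+00] [-1.87688775e+01  1.36956690e+01  9.29897388e+01  5.34097800e-03
  7.33107533e+01  6.32850016e+01] [0.08632382 0.04674608 0.16980126]
[[321.8, 97.5], [322.2, 200.5], [322.2, 234.0], [397.2, 29.1], [390.6, 178.1]]
```

View pics/w2.png

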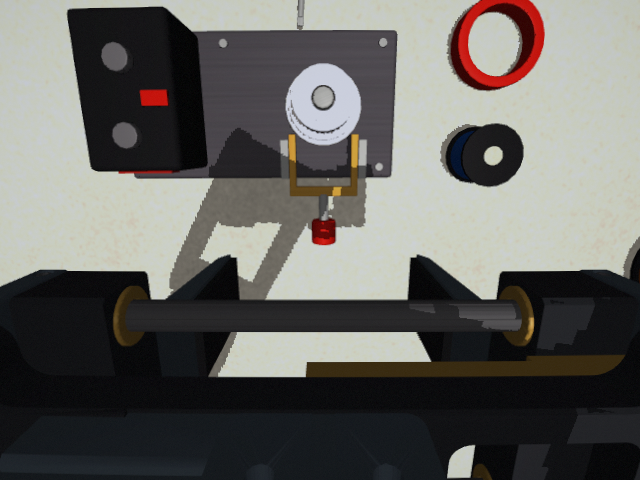

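The knob is out: it sits at (323,232), predicted 234 at full travel. The fork is clear of the collar, and the spindle top is at (323,96.5), about 1 mm from prediction. Next is the collar grasp.

```bash
python3 -c "
from h import *
for r in rows([621.3,-143.9,150],45,4):print(r)"
```

```text
[0, 0, np.float64(-9.3), 28.7, -0.2, 21.4]
[0, 0, np.float64(-9.3), 28.3, 4.5, 21.4]
[0, 0, np.float64(-9.3), 27.2, 9.0, 21.4]
[0, 0, np.float64(-9.3), 25.4, 13.2, 21.4]
```

Emit:
step_arm:
  steps:
    - [0,0,-9.3,28.7,-0.2,21.5,1]
    - [0,0,-9.3,28.3,4.5,21.5,1]
    - [0,0,-9.3,27.2,9,21.5,1]
    - [0,0,-9.3,25.4,13.2,21.5,1]
    - [0,0,0,0,0,0,1]
    - [0,0,0,0,0,20,1]
    - [0,0,0,0,0,0,1]
    - [0,0,0,0,0,0,1]

```text
time_s: 10.45
ee_pos: [621.2, -144.2, 131.1]
ee_rot: [179.9, -0.0, 45.1]
force: [-0.5, -0.2, 0.6]
gripper_width: 91.4
gripper_force: 0.0
```

Emit:
step_arm:
  steps:
    - [0,0,0,0,0,20,1]
    - [0,0,0,0,0,20,1]
    - [0,0,0,0,0,15,1]
    - [0,0,0,0,0,8,1]
    - [0,0,0,0,0,0,0.7]
    - [0,0,0,0,0,0,0.65]
    - [0,0,0,0,0,0,0.6]
    - [0,0,0,0,0,0,0.5]
  force: 20

```text
time_s: 11.45
ee_pos: [621.4, -143.9, 67.2]
ee_rot: [180.0, -0.0, 45.1]
force: [1.1, 0.2, 0.3]
gripper_width: 54.3
gripper_force: 0.9
```

Emit:
step_arm:
  steps:
    - [0,0,0,0,0,0,0.4]
    - [0,0,0,0,0,0,0.4]
    - [0,0,0,0,0,0,0.4]
    - [0,0,0,0,0,0,0.4]
    - [0,0,0,0,0,0,0.4]
    - [0,0,0,0,0,0,0.4]
    - [0,0,0,0,0,0,0.4]
    - [0,0,0,0,0,0,0.4]
  force: 30

```text
time_s: 12.45
ee_pos: [621.4, -143.9, 66.8]
ee_rot: [180.0, -0.0, 45.1]
force: [1.5, -1.6, 1.8]
gripper_width: 53.7
gripper_force: 30.0
```

Emit:
step_arm:
  steps:
    - [0,0,0,0,0,2,0.4]
    - [0,0,0,0,0,1.5,0.4]
    - [0,0,3,0,0,0,0.4]
    - [0,0,3,0,0,0,0.4]
    - [0,0,3,0,0,0,0.4]
    - [0,0,3,0,0,0,0.4]
    - [0,0,0,0,0,0,0.4]
    - [0,0,0,0,0,0,0.4]

```text
time_s: 13.45
ee_pos: [622.1, -144.4, 65.8]
ee_rot: [179.8, -0.1, 33.1]
force: [-1.5, -0.6, 13.2]
gripper_width: 53.9
gripper_force: 30.0
```

Emit:
step_arm:
  steps:
    - [0,0,3.5,0,0,0,0.4]
    - [0,0,3.5,0,0,0,0.4]
    - [0,0,3.5,0,0,0,0.4]
    - [0,0,3.5,0,0,0,0.4]
    - [0,0,3.5,0,0,0,0.4]
    - [0,0,3.5,0,0,0,0.4]
    - [0,0,0,0,0,0,0.4]
    - [0,0,0,0,0,0,0.4]

```text
time_s: 14.45
ee_pos: [622.5, -145.0, 65.6]
ee_rot: [179.8, -0.2, 12.2]
force: [-0.1, -2.0, 11.8]
gripper_width: 53.8
gripper_force: 30.0
```

Emit:
step_arm:
  steps:
    - [0,0,3.5,0,0,0,0.4]
    - [0,0,3.5,0,0,0,0.4]
    - [0,0,3.5,0,0,0,0.4]
    - [0,0,3.5,0,0,0,0.4]
    - [0,0,0,0,0,0,0.4]
    - [0,0,0,0,0,0,0.4]
    - [0,0,0,0,0,0,0.4]
    - [0,0,0,0,0,0,0.4]

```text
time_s: 15.45
ee_pos: [621.2, -143.9, 63.3]
ee_rot: [180.0, -0.0, -1.8]
force: [-0.2, -0.7, 3.7]
gripper_width: 53.5
gripper_force: 30.0
```

It dropped to 63.3 mm with the force down to 3.7 N, so the keyways are aligned. I'll push it home now.

Emit:
step_arm:
  steps:
    - [0,0,0,0,0,1.5,0.4]
    - [0,0,0,0,0,1.5,0.4]
    - [0,0,0,0,0,1.5,0.4]
    - [0,0,0,0,0,1.5,0.4]
    - [0,0,0,0,0,1.5,0.4]
    - [0,0,0,0,0,1.5,0.4]
    - [0,0,0,0,0,0,0.4]
    - [0,0,0,0,0,0,0.4]
  force: 40

```text
time_s: 16.45
ee_pos: [621.3, -143.9, 57.1]
ee_rot: [180.0, -0.1, -1.9]
force: [-4.3, 0.5, 18.2]
gripper_width: 53.9
gripper_force: 40.0
```

Emit:
step_arm:
  steps:
    - [0,0,0,0,0,1,0.4]
    - [0,0,0,0,0,1,0.4]
    - [0,0,0,0,0,0,0.4]
    - [0,0,0,0,0,0,0.4]
    - [0,0,0,0,0,0,0.4]
    - [0,0,0,0,0,0,0.4]
    - [0,0,0,0,0,0,0.4]
    - [0,0,0,0,0,0,0.4]
  force: 50

```text
time_s: 17.45
ee_pos: [621.3, -143.9, 57.1]
ee_rot: [180.0, -0.1, -1.9]
force: [-7.0, 1.6, 27.8]
gripper_width: 53.5
gripper_force: 50.0
```

Run:
```python
from h import *
s=state();print(s["ee_pos"],s["force"])
ims=[]
for n,(x,y) in dict(scene=(150,190),side=(300,150)).items():
    f=grab_frame(n);ims.append(cv2.resize(f["image"][y:y+160,x:x+160],(400,400),interpolation=2))
cv2.imwrite("pics/end.png",np.hstack(ims))
```

```text
[ 621.29532912 -143.89434384   57.06595083] [-7.02752515  1.58827252 27.79765687]
```

View pics/end.png

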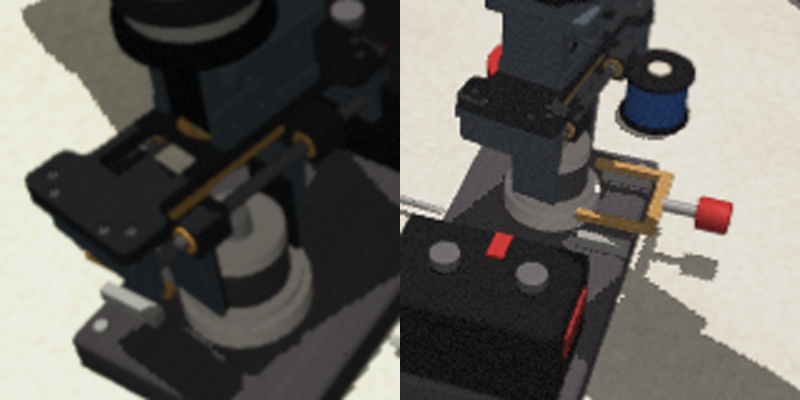

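The collar is on a hard stop: 2 mm more command raised the force from 18 to 28 N with no movement, and it has travelled about 10 mm. The picture shows the flange down on the housing, the fork and red knob still out at (713,215), and the gripper holding.

```bash
python3 -c "
from workcell import *
print(job_done())"
```

```text
the job is handed in; nothing more can be done
None
```

The job is handed in: the red stop knob is pulled out against its stop, and the collar is keyed over the pins and held pushed home with about 28 N after about 17.5 s; I did not touch the tape roll, spool or screwdriver.

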